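# Turn the upside-down box base mouth-up

## Robot

A 6-joint arm with a two-finger parallel gripper is mounted at the origin on a cart in front of the work surface, level with it; the furniture and walls round the work are solid. World frame = base frame: x ahead of the robot, y to its left, z up, the work surface at z = 0. Lengths are in m, angles in rad, forces in N, time in s.
With the tool pointing down it reaches from about 0.3 to 0.85 m from the base axis. Payload 4.2 kg.
Tool frame: the origin (TCP) lies on the centre line of the jaws, within the pads' length; the fingertips stand 19 mm ahead of it and the grasp point (between the pads) is the TCP; z points along the fingers, y is the line along which they close (so a half turn about z gives the same grasp; the last joint's range is limited). The gripper opens to 91 mm and grips with 3 to 60 N. Pads are 32 mm wide; open, the fingers measure 118 mm over their backs; the gripper's body (76 mm by 178 mm) begins 60 mm behind the grasp point.
Start: joints at [1.18, 0.32, 1.565, -0, 1.257, -0.02], TCP at [0.208, 0.536, 0.233] pointing down, gripper open.
Joint ranges: [-3.11, 3.11], [-0.84, 2.01], [0.21, 2.61], [-1.34, 4.49], [0.05, 2.63], [-2.56, 2.56]. Speed limits (rad/s): [2.57, 2.57, 3.14, 3.14, 3.14, 3.14].

## Interface

Orientations are given as a unit quaternion [x, y, z, w].
In Python, from rig import env gives the robot as it stands.
- The arm moves only by the tool step_arm, never from a script. Its argument "rows" is a list of rows, each a list of 2 entries, a list of its own where there are three numbers: the shift along the tool's x, y, z each as a share of 0.05 m, from -1 to 1, then the turn, a rotation vector about the tool's x, y, z each as a share of 0.08 rad, from -1 to 1. A call has 1 to 10 rows; each row shifts and turns the commanded pose from where the row before left it, along the tool's axes as they then stand; what a row does not reach is not made up. A row lasts 1/8 s, in which the tool goes at most 62.5 mm and 10.7 degrees, less where a joint would pass 70% of its speed; a pose out of reach is approached as far as the arm can. A call with a number of a shift or a turn outside -1 to 1 is refused whole. A call with a gripper value outside its range is refused whole. "jaw" is the gripper command: -1 is fully open, 1 is shut, values between are in proportion, set as the call begins (left out, the last holds). The fingers move at their own pace and stop on an object; "newtons" is the grip in N (left out, the last holds). Time passes only in rows, so rows that do not move let the fingers close. It gives the time, the measured TCP pose, the force, the opening and the grip force at its end, in the units of the state.
- env.get_obs(): the state, without advancing time (a new reading comes with each control period).
- env.grab_frame(name): name is "scene" or "top" or "wrist"; returns (picture, depth): 400x640x3 uint8, blue, green, red; 400x640 float32, m along the optical axis (not along the pixel's ray), 0 where there is no reading.
- env.camera_info(name): a dict with "K" (3x3 intrinsics, pixels), "world_from_camera" (4x4, takes a point from camera to world coordinates). Camera axes: x right, y down, z forward; pixel columns grow to the right and rows downward; lengths in m; the calibration is good to about 2 mm. A picture is of the moment at which its call begins: read the wrist's pose just before it. camera_info takes no time and is no camera call; for the wrist camera it gives the pose at the moment of the call.
- env.finish_job(): hands the job in; it is judged then, once.
The state is a dict: "t": time; "q": joint angles; "dq": joint speeds; "joint_torque": joint torques, N m; "tool_pos": TCP position; "tcp_rot": TCP orientation; "contact_force": force on the tool from outside, world axes, zero at the start; "wrist_torque": the same for the moment, N m; "gripper_width": finger opening in m; "finger_force": force on a finger pad.
Only numpy, scipy, OpenCV 4.12 (cv2) and the standard library are available. Lean on these libraries where they do the work, as an engineer would, in place of code of your own. Each camera call takes 0.05 s, during which the arm holds its last target. There are 200 camera calls.

## Task

A row of things stands on the bench: two open square box bases, a lidded junction box and a round capped sensor. One open base was put down upside down, with its mouth on the bench: turn it over so that it rests flat on its back plate with the mouth facing up, close to where it was, and let go. Do not drop or fling it, and leave the other three alone.

Things in the scene. Friction and masses are not known exactly. Their poses are not given: they have to be found in the camera images.
- turned_box: Box to turn: grey open square box base, 60 x 60 mm, 44 mm deep, walls 3 mm, 0.12 kg, lying MOUTH-DOWN at the start, closed back plate on top. Origin: centre of the mouth, on the bench at the start (44 mm above it when done); z runs from the mouth out through the back plate (down when done); x, y square to the flat sides. It stands steadily on a side; a push at the top edge tips it onto its back.
- open_box: Bystander: the same grey box base, already mouth-up: 60 x 60 x 44 mm. Origin: centre of its underside (back plate), z up to the mouth.
- lidded_box: Bystander: white closed junction box with its lid on, 68 x 68 x 41 mm. Origin: centre of its underside, z up.
- capped_sensor: Bystander: round sensor under a clear transport cap, 56 mm across, 50 mm high. Origin: centre of its underside, z up.
Mind the look-alikes: they are no part of the job. Leave any purple or red look-alike of the turned_box alone.

How it is judged:
At the end, for the whole second after the job is handed in: The turned box rests on the bench on its back plate, mouth up within 10 degrees, its mouth centre 38 to 50 mm above the bench and less than 150 mm from where it was at the start, at rest and released (angle between turned_box's own z axis and vertical above 2.967 rad and height (world z) of turned_box between 0.038 and 0.05 m and distance of turned_box from where it was at the start of the episode below 0.15 m and linear speed of turned_box below 0.02 m/s and angular speed of turned_box below 0.2 rad/s); the robot touches nothing.
It fails at once if one of the three others is moved by more than 20 mm or tipped by more than 15 degrees (distance of any of open_box, lidded_box, capped_sensor from where it was at the start of the episode above 0.02 m or angle between any of open_box, lidded_box, capped_sensor's own z axis and vertical above 0.26 rad).
It fails at once if the box to turn is dropped or flung: faster than 1 m/s with the fingers off it (linear speed of turned_box above 1 m/s and contact force between the fingers and turned_box below 0.1 N).
It also fails if it takes over 58 s, if anything falls off the work surface, if the arm or the gripper's body presses on something with over 40 N, if the wrist force passes 120 N, or if a joint passes its speed limit or range.

## Working session

There is one attempt and no reset: what is moved stays moved. The work goes in short steps, Python scripts to look and compute and a tool call to move; the robot and the scene stay as the last step left them, time stands still between calls to the robot, and variables do not carry over. Pictures are saved under pics/ and viewed, at most 10 in all, crops included, and the job is handed in when it is done.

Besides the shell and the picture viewer there is one more tool, called after ">>>" as a command line: name --argument value ..., lists and objects as JSON in quotes. step_arm: Moves the arm, as the interface text tells. Its arguments: {"type":"object","properties":{"rows":{"type":"array"},"jaw":{"type":"number"},"newtons":{"type":"number"}},"required":["rows"]}

```bash
mkdir -p pics; cat > h.py <<'E'
import numpy as np, cv2
from rig import env
def grab(n,f):
    K=env.camera_info(n); im,d=env.grab_frame(n); cv2.imwrite('pics/'+f+'.png',im); np.savez('pics/'+f,d=d,K=K['K'],T=K['world_from_camera']); return im,d
def world(f):
    z=np.load('pics/'+f+'.npz'); d=z['d']; v,u=np.mgrid[:d.shape[0],:d.shape[1]]
    p=np.stack([u,v,np.ones_like(u)],-1)@np.linalg.inv(z['K']).T*d[...,None]
    return p@z['T'][:3,:3].T+z['T'][:3,3]
E
python3 - <<'E'
from h import *
a,_=grab('top','top1'); b,_=grab('scene','scene1')
cv2.imwrite('pics/both.png',cv2.resize(np.vstack([a,b]),(480,600)))
o=env.get_obs(); print(o['t'],o['tool_pos'],o['tcp_rot'])
E
```

```text
0.1 [0.20819114 0.53552212 0.23220309] [ 1.84335229e-01  9.82863098e-01 -7.91202177e-04 -1.69759654e-04]
```

View pics/top1.png

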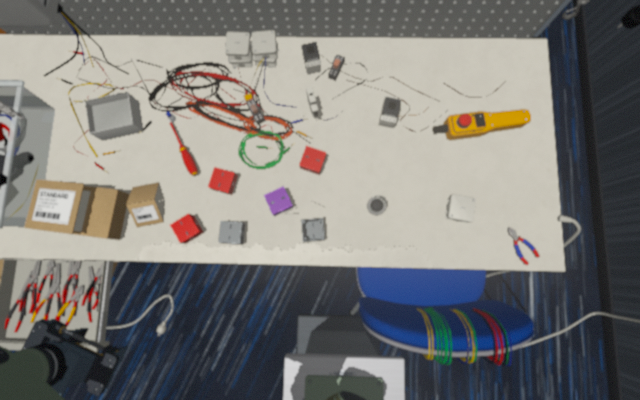

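View pics/scene1.png

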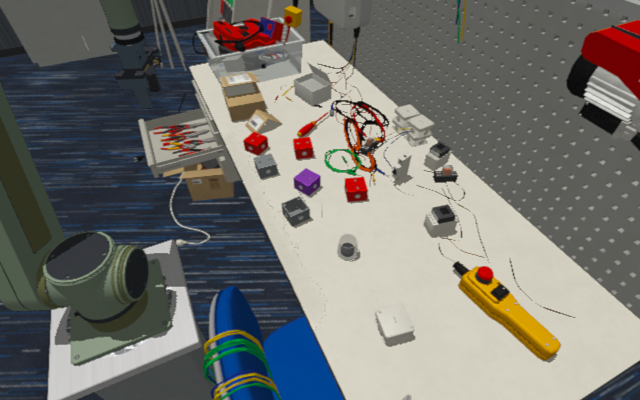

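```bash
python3 - <<'E'
from h import *
a=cv2.imread('pics/top1.png'); cv2.imwrite('pics/c1.png',cv2.resize(a[180:255,165:335],None,fx=4.6,fy=4.6,interpolation=2))
w=world('top1')
for n,(u,v) in dict(g1=(232,232),g2=(314,230),cap=(377,205),lid=(460,207),pur=(278,201),red=(186,228),red2=(222,180),b=(250,250),edge=(232,255)).items(): print(n,w[v,u].round(3))
# grid of heights round both
for (u0,v0) in ((232,232),(314,230)):
    print((w[v0-16:v0+17:4,u0-18:u0+19:3,2]*1000).astype(int))
E
```

```text
g1 [0.473 0.309 0.042]
g2 [0.487 0.087 0.002]
cap [ 0.558 -0.086  0.026]
lid [ 0.554 -0.309  0.041]
pur [0.561 0.187 0.039]
red [0.481 0.435 0.044]
red2 [0.616 0.344 0.046]
b [ 0.427  0.266 -0.004]
edge [ 0.412  0.315 -0.   ]
[[  -3    0   -1   -1   -1   -4   -1    1   -2    1    1   -7   -3]
 [1095    0   -2   -1   -3   -2   -3 1095    0    1   -3    0    1]
 [  -1    0   42 1095   42   43   43   41   40   39    9   -2    0]
 [  -1   -4   43   42   40   42   41   42   41   42    4    2   -3]
 [   0   -4   46   41   44   43   41   45   42   38    0   -2   -2]
 [  -2   -1   38   43   44   39   42   41   41   29    0    0   -1]
 [   0   -2   40   43   44   43   38   40   46   27   -3   -1    1]
 [  -1   -1   -2    0    0   -2   23   18   35   23   -2   -1   -2]
 [   0   -1    0    0   -1   -2   -1    0    0   -2   -4    0    0]]
[[ 0  1 -3  0  1  0  0  0 -2 -3 -2  0 -4]
 [-2  0 -3 -4 -4  0 -1 45 42 -2 -1 -1 -1]
 [-1  0 35 -1  0  2  6  5 32 -1 -3  0  1]
 [ 0 -1 36  3  2  6  0 -2  0 26 -2 -1 -1]
 [-1  0 41  3  1  0  1  3  1 40 -5 -2 -2]
 [ 0  0 42  1  2 -1  1  1 -1 41  0 -3  0]
 [-2 -3 44 41  1  0  3  0  2 42 -3 -4 -2]
 [-2  2 -3  2  1  0 -2 -1  1  2 -1 -2  0]
 [ 4 -1 -1 -3  0  0  0 -4 -4 -3 -2  0  0]]
```

View pics/c1.png

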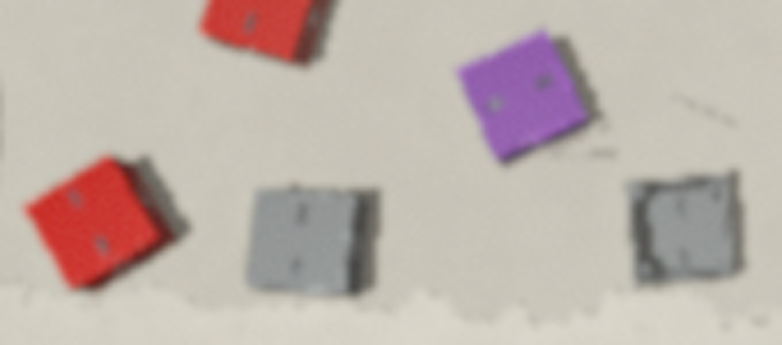

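The grey candidates are (232,232), which has a flat closed top at 42 mm, and (314,230), which is hollow with its floor at about 1 mm. The first is mouth-down, so it is turned_box. The purple (278,201) and red boxes are the look-alikes.

I'll grip with the tool tilted 45° towards the robot, swing it 90° about the jaw axis, set the box on its side, and repeat.

```bash
cat >> h.py <<'E'
from scipy.spatial.transform import Rotation as R
def goal(p,yaw,tilt):
    """yaw: angle of jaw line; tilt>0: tool leans to point back at the robot. prints shift (units .05, tool axes now) and turn (units .08)"""
    o=env.get_obs(); A=R.from_quat(o['tcp_rot'])
    c,s=np.cos(yaw),np.sin(yaw); y=[c,s,0]; z=[0,0,-1]; x=np.cross(y,z)
    G=R.from_matrix(np.c_[x,y,z])*R.from_rotvec([0,tilt,0])
    d=np.array(p)-o['tool_pos']
    print('t',o['t'],'shift',(A.inv().apply(d)/.05).round(2),'turn',((A.inv()*G).as_rotvec()/.08).round(2),'q',np.round(o['q'],2),'pos',o['tool_pos'].round(4),'F',np.round(o['contact_force'],1),'w',o['gripper_width'])
E
python3 - <<'E'
from h import *
w=world('top1')[210:252,208:256].reshape(-1,3)
p=w[(w[:,2]>.036)&(w[:,2]<.05)]
r=cv2.minAreaRect((p[:,:2]*1000).astype(np.float32)); print(r,len(p), p.mean(0), np.percentile(p,[2,98],axis=0))
goal([.49,.305,.16],np.pi/2,0)
E
```

```text
((472.49688720703125, 315.1532287597656), (60.73566818237305, 59.69309616088867), 87.1600112915039) 492 [0.47248679 0.31429923 0.04268154] [[0.44358628 0.28518597 0.03810148]
 [0.50071988 0.34344635 0.04665242]]
t 0.1 shift [-6.92 -2.25  1.45] turn [-0.02 -0.   -4.63] q [ 1.18  0.32  1.57  0.    1.26 -0.02] pos [0.2082 0.5355 0.2322] F [-0.6  0.1 -0.1] w 0.09123765915590475
```

>>> step_arm --rows '[[[-0.8,-0.17,0.14],[0,0,0]],[[-0.8,-0.17,0.14],[0,0,0]],[[-0.8,-0.17,0.14],[0,0,0]],[[-0.8,-0.17,0.14],[0,0,0]],[[-0.8,-0.17,0.14],[0,0,0]],[[-0.8,-0.17,0.14],[0,0,0]],[[-0.8,-0.17,0.14],[0,0,0]],[[-0.8,-0.17,0.14],[0,0,0]],[[-0.8,-0.17,0.14],[0,0,0]],[[-0.8,-0.17,0.14],[0,0,0]]]' --jaw -1

```text
t: 1.35
tool_pos: [0.5512, 0.3108, 0.1622]
tcp_rot: [0.184, 0.983, -0.0, -0.0]
contact_force: [0.2, -0.3, 0.4]
gripper_width: 0.0908
finger_force: 0.0
```

>>> step_arm --rows '[[[0,0,0],[0,0,-1]],[[0,0,0],[0,0,-1]],[[0,0,0],[0,0,-1]],[[0,0,0],[0,0,-1]],[[0,0,0],[0,1,0]],[[0,0,0],[0,1,0]],[[0,0,0],[0,1,0]],[[0,0,0],[0,1,0]],[[0,0,0],[0,1,0]],[[0,0,0],[0,1,0]]]'

```text
t: 2.6
tool_pos: [0.5504, 0.3117, 0.1625]
tcp_rot: [0.025, 0.971, 0.006, -0.239]
contact_force: [0.4, -0.1, -0.3]
gripper_width: 0.0911
finger_force: 0.0
```

>>> step_arm --rows '[[[0,0,0],[0,1,0]],[[0,0,0],[0,1,0]],[[0,0,0],[0,1,0]],[[0,0,0],[0,0.8,0]],[[0,0,0],[0,0,0]],[[0,0,0],[0,0,0]]]'

```text
t: 3.35
tool_pos: [0.5502, 0.3118, 0.1629]
tcp_rot: [0.023, 0.924, 0.01, -0.382]
contact_force: [0.4, 0.5, 0.5]
gripper_width: 0.0912
finger_force: 0.0
```

```bash
python3 - <<'E'
from h import *
grab('wrist','w1')
goal([.541,.3115,.091],np.radians(87),.785)
w=world('w1').reshape(-1,3); p=w[(w[:,2]>.037)&(w[:,2]<.05)&(abs(w[:,0]-.472)<.045)&(abs(w[:,1]-.315)<.045)]
print(len(p), cv2.minAreaRect((p[:,:2]*1000).astype(np.float32)) if len(p) else '')
E
```

```text
t 3.4 shift [-0.89 -0.02  1.16] turn [-0.01  0.03  0.02] q [ 0.36  0.84  1.04  0.31  1.99 -1.14] pos [0.5502 0.3119 0.1634] F [ 0.5 -0.6  1.1] w 0.09127477366245496
4296 ((473.21435546875, 317.29083251953125), (60.0156364440918, 60.50006103515625), 87.08206939697266)
```

View pics/w1.png

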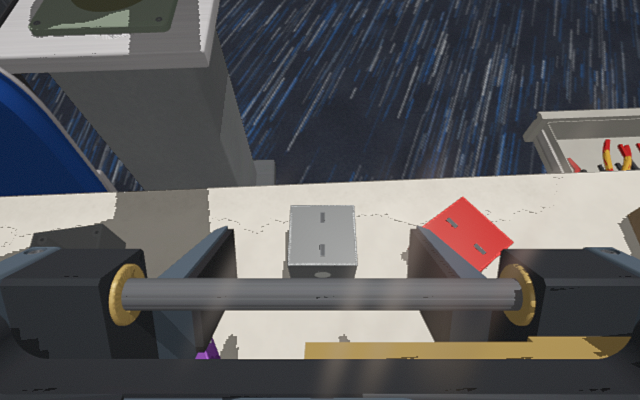

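The picture shows the grey box centred at (322,235) between the open fingers, with the red one at (468,230) outside them. The wrist depth gives its centre as (0.473, 0.317) and its yaw as -3°.

>>> step_arm --rows '[[[-0.45,0.02,0.55],[0,0,0]],[[-0.45,0.02,0.55],[0,0,0]],[[0,0,0.4],[0,0,0]],[[0,0,0.4],[0,0,0]],[[0,0,0.4],[0,0,0]],[[0,0,0.3],[0,0,0]],[[0,0,0.14],[0,0,0]],[[0,0,0],[0,0,0]],[[0,0,0],[0,0,0]]]'

```text
t: 4.53
tool_pos: [0.4864, 0.3172, 0.0346]
tcp_rot: [0.023, 0.924, 0.01, -0.381]
contact_force: [0.1, -0.2, -0.3]
gripper_width: 0.0914
finger_force: 0.0
```

```bash
python3 - <<'E'
from h import *
goal([.485,.3165,.034],np.radians(87),.785)
E
```

```text
t 4.525 shift [ 0.01 -0.02  0.03] turn [-0.01  0.03  0.02] q [ 0.39  0.86  1.34  0.31  1.67 -1.22] pos [0.4864 0.3172 0.0346] F [ 0.1 -0.2 -0.3] w 0.09139127002996272
```

>>> step_arm --rows '[[[0,0,0],[0,0,0]],[[0,0,0],[0,0,0]],[[0,0,0],[0,0,0]],[[0,0,0],[0,0,0]],[[0,0,0],[0,0,0]],[[0,0,0],[0,0,0]],[[0,0,0],[0,0,0]],[[0,0,0],[0,0,0]]]' --jaw 1 --newtons 20

```text
t: 5.52
tool_pos: [0.4857, 0.317, 0.0342]
tcp_rot: [0.023, 0.924, 0.01, -0.382]
contact_force: [0.8, -1.8, 0.3]
gripper_width: 0.06
finger_force: 20.0
```

>>> step_arm --rows '[[[0.2,0,-0.2],[0,0,0]],[[0.3,0,-0.3],[0,0,0]],[[0.3,0,-0.3],[0,0,0]],[[0.3,0,-0.3],[0,0,0]],[[0,0,0],[0,0,0]]]'

```text
t: 6.15
tool_pos: [0.4864, 0.3175, 0.1143]
tcp_rot: [0.023, 0.925, 0.011, -0.38]
contact_force: [0.6, -0.1, -1.9]
gripper_width: 0.0597
finger_force: 20.0
```

>>> step_arm --rows '[[[0,0,0],[0,-1,0]],[[0,0,0],[0,-1,0]],[[0,0,0],[0,-1,0]],[[0,0,0],[0,-1,0]],[[0,0,0],[0,-1,0]],[[0,0,0],[0,-1,0]],[[0,0,0],[0,-1,0]],[[0,0,0],[0,-1,0]],[[0,0,0],[0,-1,0]],[[0,0,0],[0,-1,0]]]'

```text
t: 7.4
tool_pos: [0.4848, 0.3167, 0.1114]
tcp_rot: [0.025, 1.0, -0.001, 0.008]
contact_force: [-0.2, 0.9, -1.8]
gripper_width: 0.0602
finger_force: 20.0
```

>>> step_arm --rows '[[[0,0,0],[0,-1,0]],[[0,0,0],[0,-1,0]],[[0,0,0],[0,-1,0]],[[0,0,0],[0,-1,0]],[[0,0,0],[0,-1,0]],[[0,0,0],[0,-1,0]],[[0,0,0],[0,-1,0]],[[0,0,0],[0,-1,0]],[[0,0,0],[0,-1,0]],[[0,0,0],[0,-0.6,0]]]'

```text
t: 8.65
tool_pos: [0.483, 0.3222, 0.1237]
tcp_rot: [0.027, 0.929, -0.018, 0.37]
contact_force: [0.5, -0.2, -0.8]
gripper_width: 0.0598
finger_force: 20.0
```

```bash
python3 - <<'E'
from h import *
goal([.487,.317,.042],np.radians(87),-.785)
print(env.get_obs()['tcp_rot'])
a,_=grab('wrist','w2');b,_=grab('scene','s2')
cv2.imwrite('pics/m2.png',np.hstack([cv2.resize(a,(480,300)),cv2.resize(b[130:260,220:360],(320,300))]))
E
```

```text
t 8.65 shift [ 1.06 -0.08  1.25] turn [-0.21 -0.34  0.02] q [ 0.88  0.34  2.15 -1.34  0.61  0.5 ] pos [0.483  0.3222 0.1237] F [ 0.5 -0.2 -0.8] w 0.05983157290479621
[ 0.02665931  0.92865171 -0.01791968  0.36955942]
```

View pics/m2.png

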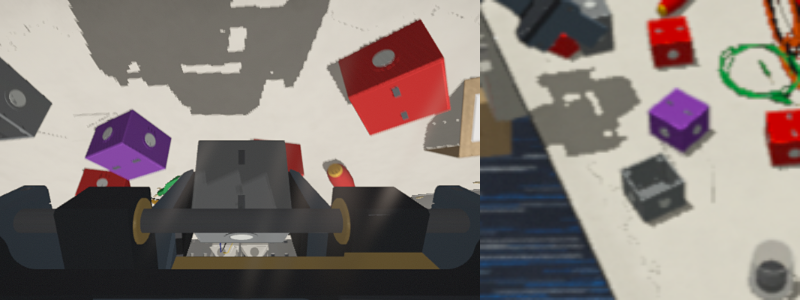

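In the picture the box (240,190) is held firmly and on its side. However, q4 is at its limit. Yawing the held box to point radially outward will ease that.

>>> step_arm --rows '[[[0,0,0],[-0.7,0,-0.7]],[[0,0,0],[-0.7,0,-0.7]],[[0,0,0],[-0.7,0,-0.7]],[[0,0,0],[-0.7,0,-0.7]],[[0,0,0],[-0.7,0,-0.7]],[[0,0,0],[-0.7,0,-0.7]],[[0,0,0],[0,0,0]]]'

```text
t: 9.62
tool_pos: [0.4866, 0.3312, 0.1523]
tcp_rot: [-0.186, 0.919, 0.071, 0.341]
contact_force: [0.7, -0.9, -1.5]
gripper_width: 0.0599
finger_force: 20.0
```

```bash
python3 - <<'E'
from h import *
goal([.487,.317,.042],np.radians(114),-.785)
E
```

```text
t 9.625 shift [ 1.52 -0.27  1.6 ] turn [-0.13 -0.91 -0.2 ] q [ 0.67  0.22  2.19 -1.34  0.18 -0.02] pos [0.4866 0.3312 0.1523] F [ 0.7 -0.9 -1.5] w 0.05986102054514961
```

The radial direction is near-singular here (q5 is small). Pointing the tool more tangentially keeps q4 in range, so I'll yaw back the other way.

>>> step_arm --rows '[[[0,0,0],[0.65,0,0.76]],[[0,0,0],[0.65,0,0.76]],[[0,0,0],[0.65,0,0.76]],[[0,0,0],[0.65,0,0.76]],[[0,0,0],[0.65,0,0.76]],[[0,0,0],[0.65,0,0.76]],[[0,0,0],[0.65,0,0.76]]]'

```text
t: 10.5
tool_pos: [0.4858, 0.333, 0.1522]
tcp_rot: [0.076, 0.935, -0.025, 0.347]
contact_force: [-0.2, -1.7, -0.9]
gripper_width: 0.06
finger_force: 20.0
```

>>> step_arm --rows '[[[0,0,0],[0.65,0,0.76]],[[0,0,0],[0.65,0,0.76]],[[0,0,0],[0.65,0,0.76]],[[0,0,0],[0.65,0,0.76]],[[0,0,0],[0.65,0,0.76]],[[0,0,0],[0.65,0,0.76]],[[0,0,0],[0,0,0]]]'

```text
t: 11.38
tool_pos: [0.4863, 0.3338, 0.152]
tcp_rot: [0.294, 0.891, -0.106, 0.33]
contact_force: [-0.6, 0.0, -1.5]
gripper_width: 0.0597
finger_force: 20.0
```

```bash
python3 - <<'E'
from h import *
goal([.49,.317,.08],np.radians(52),-.785)
E
```

```text
t 11.375 shift [ 0.74 -0.24  1.26] turn [ 0.29 -0.97  0.2 ] q [ 0.94  0.44  1.82 -0.84  1.06  0.5 ] pos [0.4863 0.3338 0.152 ] F [-0.6  0.  -1.5] w 0.05971268036818389
```

>>> step_arm --rows '[[[0,0,0],[0.29,-0.97,0.2]],[[0.25,-0.08,0.35],[0,0,0]],[[0.25,-0.08,0.35],[0,0,0]],[[0.25,-0.08,0.35],[0,0,0]],[[0,0,0],[0,0,0]],[[0,0,0],[0,0,0]]]'

```text
t: 12.12
tool_pos: [0.4874, 0.3173, 0.0896]
tcp_rot: [0.301, 0.874, -0.124, 0.362]
contact_force: [-0.1, -0.1, -2.0]
gripper_width: 0.06
finger_force: 20.0
```

```bash
python3 - <<'E'
from h import *
goal([.49,.317,.044],np.radians(52),-.785)
E
```

```text
t 12.125 shift [0.61 0.03 0.68] turn [ 0.01  0.   -0.01] q [ 0.95  0.54  1.91 -0.98  1.02  0.72] pos [0.4874 0.3173 0.0896] F [-0.1 -0.1 -2. ] w 0.059974200060395846
```

>>> step_arm --rows '[[[0.25,0,0.25],[0,0,0]],[[0.2,0.02,0.22],[0,0,0]],[[0.12,0,0.14],[0,0,0]],[[0.03,0,0.04],[0,0,0]],[[0,0,0],[0,0,0]],[[0.015,0,0.015],[0,0,0]],[[0,0,0],[0,0,0]],[[0,0,0],[0,0,0]]]'

```text
t: 13.12
tool_pos: [0.4892, 0.3166, 0.0439]
tcp_rot: [0.301, 0.874, -0.125, 0.362]
contact_force: [0.2, -0.2, -1.4]
gripper_width: 0.0599
finger_force: 20.0
```

>>> step_arm --rows '[[[0.02,0,0.02],[0,0,0]],[[0,0,0],[0,0,0]],[[0,0,0],[0,0,0]]]'

```text
t: 13.5
tool_pos: [0.4893, 0.3167, 0.0432]
tcp_rot: [0.301, 0.873, -0.125, 0.362]
contact_force: [-4.7, 2.2, 5.9]
gripper_width: 0.06
finger_force: 20.0
```

>>> step_arm --rows '[[[0,0,0],[0,0,0]],[[0,0,0],[0,0,0]],[[0,0,0],[0,0,0]],[[0,0,0],[0,0,0]],[[0,0,0],[0,0,0]],[[0,0,0],[0,0,0]]]' --jaw -1

```text
t: 14.25
tool_pos: [0.4892, 0.3166, 0.0422]
tcp_rot: [0.301, 0.874, -0.125, 0.362]
contact_force: [-1.1, -0.2, -0.3]
gripper_width: 0.0911
finger_force: 0.0
```

>>> step_arm --rows '[[[0,0,-0.2],[0,0,0]],[[0,0,-0.4],[0,0,0]],[[0,0,-0.5],[0,0,0]],[[0,0,-0.5],[0,0,0]],[[0,0,-0.5],[0,0,0]],[[-0.3,0,-0.4],[0,0,0]],[[-0.3,0,-0.3],[0,0,0]]]'

```text
t: 15.12
tool_pos: [0.4269, 0.3657, 0.1644]
tcp_rot: [0.301, 0.874, -0.124, 0.362]
contact_force: [0.4, 0.3, 0.6]
gripper_width: 0.0912
finger_force: 0.0
```

>>> step_arm --rows '[[[0,0,0],[0,1,0]],[[0,0,0],[0,1,0]],[[0,0,0],[0,1,0]],[[0,0,0],[0,1,0]],[[0,0,0],[0,1,0]],[[0,0,0],[0,1,0]],[[0,0,0],[0,1,0]],[[0,0,0],[0,1,0]],[[0,0,0],[0,1,0]],[[0,0,0],[0,0.8,0]]]'

```text
t: 16.38
tool_pos: [0.4273, 0.3652, 0.1639]
tcp_rot: [0.325, 0.946, 0.001, -0.001]
contact_force: [-0.1, 1.0, -1.0]
gripper_width: 0.0912
finger_force: 0.0
```

```bash
python3 - <<'E'
from h import *
goal([.57,.255,.16],np.radians(52),0)
grab('wrist','w3'); 
w=world('w3').reshape(-1,3); p=w[(w[:,2]>.05)&(w[:,2]<.068)&(np.hypot(w[:,0]-.5,w[:,1]-.31)<.06)]
print(len(p), cv2.minAreaRect((p[:,:2]*1000).astype(np.float32)) if len(p) else '',np.median(p[:,2]))
E
```

```text
t 16.375 shift [-3.61  0.02  0.07] turn [ 0.02 -0.02  0.01] q [ 0.69  0.35  1.7   0.    1.09 -0.22] pos [0.4273 0.3652 0.1639] F [-0.1  1.  -1. ] w 0.09123560586693058
2050 ((504.4067687988281, 305.5919189453125), (59.72783279418945, 28.812763214111328), 51.87187957763672) 0.061501842171939464
```

View pics/w3.png

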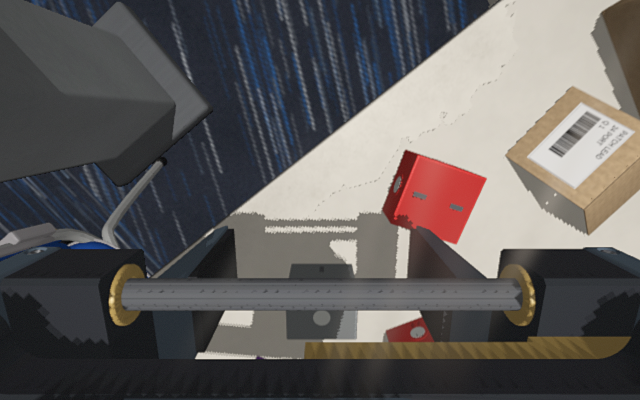

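The box stands on its side at (320,300). Its top is at 61 mm and its centre is about (0.499, 0.309). I'll move past it and tilt back for the second grip.

>>> step_arm --rows '[[[-0.8,0,0],[0,0,0]],[[-0.8,0,0],[0,0,0]],[[-0.8,0,0],[0,0,0]],[[-0.9,0,0],[0,0,0]],[[0,0,0],[0,1,0]],[[0,0,0],[0,1,0]],[[0,0,0],[0,1,0]],[[0,0,0],[0,1,0]],[[0,0,0],[0,1,0]]]'

```text
t: 17.55
tool_pos: [0.5574, 0.2638, 0.1638]
tcp_rot: [0.318, 0.927, 0.065, -0.188]
contact_force: [-0.9, 0.3, -0.9]
gripper_width: 0.0911
finger_force: 0.0
```

>>> step_arm --rows '[[[0,0,0],[0,1,0]],[[0,0,0],[0,1,0]],[[0,0,0],[0,1,0]],[[0,0,0],[0,1,0]],[[0,0,0],[0,0.8,0]],[[0,0,0],[0,0,0]]]'

```text
t: 18.3
tool_pos: [0.5577, 0.2631, 0.1621]
tcp_rot: [0.301, 0.874, 0.124, -0.361]
contact_force: [0.6, 0.3, 0.9]
gripper_width: 0.0911
finger_force: 0.0
```

```bash
python3 - <<'E'
from h import *
grab('wrist','w4')
goal([.556,.2645,.1],np.radians(52),.785)
w=world('w4').reshape(-1,3); p=w[(w[:,2]>.05)&(w[:,2]<.068)&(np.hypot(w[:,0]-.5,w[:,1]-.31)<.06)]
print(len(p), cv2.minAreaRect((p[:,:2]*1000).astype(np.float32)) if len(p) else '',np.median(p[:,2]))
E
```

```text
t 18.35 shift [-0.86 -0.    0.92] turn [-0.01  0.03  0.  ] q [ 0.15  0.7   1.33  0.54  1.69 -0.85] pos [0.5576 0.2634 0.1627] F [ 0.8 -0.   0.4] w 0.0916480978096124
3352 ((499.24365234375, 310.27191162109375), (60.04182052612305, 44.780513763427734), 51.887325286865234) 0.06078839079534895
```

Centre confirmed at (0.499, 0.310).

>>> step_arm --rows '[[[-0.43,0,0.46],[0,0,0]],[[-0.43,0.02,0.46],[0,0,0]],[[0,0,0.4],[0,0,0]],[[0,0,0.4],[0,0,0]],[[0,0,0.4],[0,0,0]],[[0,0,0.3],[0,0,0]],[[0,0,0.17],[0,0,0]],[[0,0,0],[0,0,0]],[[0,0,0],[0,0,0]]]'

```text
t: 19.48
tool_pos: [0.5112, 0.301, 0.0409]
tcp_rot: [0.301, 0.874, 0.125, -0.36]
contact_force: [0.3, 0.4, 0.6]
gripper_width: 0.0907
finger_force: 0.0
```

```bash
python3 - <<'E'
from h import *
goal([.5085,.3025,.040],np.radians(52),.785)
E
```

```text
t 19.475 shift [ 0.03 -0.01  0.06] turn [ 0.02  0.04 -0.  ] q [ 0.22  0.77  1.53  0.58  1.43 -0.95] pos [0.5112 0.301  0.0409] F [0.3 0.4 0.6] w 0.0907119124175858
```

>>> step_arm --rows '[[[0,0,0.04],[0,0,0]],[[0,0,0],[0,0,0]],[[0,0,0],[0,0,0]],[[0,0,0],[0,0,0]],[[0,0,0],[0,0,0]],[[0,0,0],[0,0,0]],[[0,0,0],[0,0,0]],[[0,0,0],[0,0,0]]]' --jaw 1 --newtons 20

```text
t: 20.48
tool_pos: [0.5095, 0.3018, 0.0392]
tcp_rot: [0.301, 0.874, 0.124, -0.361]
contact_force: [0.3, -1.6, 0.9]
gripper_width: 0.0599
finger_force: 20.0
```

>>> step_arm --rows '[[[0.2,0,-0.2],[0,0,0]],[[0.3,0,-0.3],[0,0,0]],[[0.3,0,-0.3],[0,0,0]],[[0.3,0,-0.3],[0,0,0]],[[0,0,0],[0,0,0]]]'

```text
t: 21.1
tool_pos: [0.5103, 0.3024, 0.1193]
tcp_rot: [0.301, 0.875, 0.126, -0.359]
contact_force: [0.3, -0.2, -1.9]
gripper_width: 0.06
finger_force: 20.0
```

>>> step_arm --rows '[[[0,0,0],[0,-1,0]],[[0,0,0],[0,-1,0]],[[0,0,0],[0,-1,0]],[[0,0,0],[0,-1,0]],[[0,0,0],[0,-1,0]],[[0,0,0],[0,-1,0]],[[0,0,0],[0,-1,0]],[[0,0,0],[0,-1,0]],[[0,0,0],[0,-1,0]],[[0,0,0],[0,-1,0]]]'

```text
t: 22.35
tool_pos: [0.5086, 0.3018, 0.1163]
tcp_rot: [0.326, 0.945, -0.004, 0.008]
contact_force: [0.0, -0.1, -1.4]
gripper_width: 0.0603
finger_force: 20.0
```

>>> step_arm --rows '[[[0,0,0],[0,-1,0]],[[0,0,0],[0,-1,0]],[[0,0,0],[0,-1,0]],[[0,0,0],[0,-1,0]],[[0,0,0],[0,-1,0]],[[0,0,0],[0,-1,0]],[[0,0,0],[0,-1,0]],[[0,0,0],[0,-1,0]],[[0,0,0],[0,-1,0]],[[0,0,0],[0,-0.6,0]]]'

```text
t: 23.6
tool_pos: [0.5083, 0.3019, 0.1157]
tcp_rot: [0.301, 0.874, -0.126, 0.362]
contact_force: [-1.0, -0.5, -1.7]
gripper_width: 0.0599
finger_force: 20.0
```

```bash
python3 - <<'E'
from h import *
goal([.495,.313,.04],np.radians(52),-.785)
E
```

```text
t 23.6 shift [1.32 0.01 0.83] turn [-0.03  0.01  0.01] q [ 0.9   0.5   1.88 -0.97  1.03  0.64] pos [0.5083 0.3019 0.1157] F [-1.  -0.5 -1.7] w 0.059864220067839743
```

>>> step_arm --rows '[[[0.4,0,0.25],[0,0,0]],[[0.4,0,0.25],[0,0,0]],[[0.3,0,0.2],[0,0,0]],[[0.2,0,0.13],[0,0,0]],[[0,0,0],[0,0,0]],[[0.03,0,0.03],[0,0,0]],[[0,0,0],[0,0,0]],[[0,0,0],[0,0,0]]]'

```text
t: 24.6
tool_pos: [0.4964, 0.3124, 0.04]
tcp_rot: [0.301, 0.873, -0.124, 0.362]
contact_force: [0.5, -0.4, -1.6]
gripper_width: 0.0597
finger_force: 20.0
```

>>> step_arm --rows '[[[0.015,0,0.015],[0,0,0]],[[0,0,0],[0,0,0]],[[0,0,0],[0,0,0]]]'

```text
t: 24.98
tool_pos: [0.4962, 0.3123, 0.0384]
tcp_rot: [0.301, 0.874, -0.125, 0.362]
contact_force: [0.0, -0.1, -1.1]
gripper_width: 0.0598
finger_force: 20.0
```

>>> step_arm --rows '[[[0.02,0,0.02],[0,0,0]],[[0,0,0],[0,0,0]],[[0,0,0],[0,0,0]]]'

```text
t: 25.35
tool_pos: [0.4962, 0.3123, 0.037]
tcp_rot: [0.301, 0.874, -0.125, 0.362]
contact_force: [-0.1, -0.6, -2.3]
gripper_width: 0.06
finger_force: 20.0
```

>>> step_arm --rows '[[[0.015,0,0.015],[0,0,0]],[[0,0,0],[0,0,0]],[[0,0,0],[0,0,0]]]'

```text
t: 25.72
tool_pos: [0.4962, 0.3123, 0.0359]
tcp_rot: [0.301, 0.874, -0.125, 0.362]
contact_force: [-0.3, 0.0, -1.6]
gripper_width: 0.0599
finger_force: 20.0
```

>>> step_arm --rows '[[[0.015,0,0.015],[0,0,0]],[[0,0,0],[0,0,0]],[[0,0,0],[0,0,0]]]'

```text
t: 26.1
tool_pos: [0.4963, 0.3124, 0.0352]
tcp_rot: [0.301, 0.873, -0.125, 0.362]
contact_force: [-1.9, 0.4, 1.1]
gripper_width: 0.0602
finger_force: 20.0
```

Touching the bench, so I'll release and back out.

>>> step_arm --rows '[[[0.005,0,0.005],[0,0,0]],[[0,0,0],[0,0,0]],[[0,0,0],[0,0,0]],[[0,0,0],[0,0,0]],[[0,0,0],[0,0,0]],[[0,0,0],[0,0,0]],[[0,0,0],[0,0,0]]]' --jaw -1

```text
t: 26.98
tool_pos: [0.4962, 0.3123, 0.0345]
tcp_rot: [0.301, 0.874, -0.125, 0.362]
contact_force: [-1.4, -0.6, -0.3]
gripper_width: 0.0913
finger_force: 0.0
```

>>> step_arm --rows '[[[0,0,-0.2],[0,0,0]],[[0,0,-0.4],[0,0,0]],[[0,0,-0.5],[0,0,0]],[[0,0,-0.5],[0,0,0]],[[0,0,-0.5],[0,0,0]],[[-0.3,0,-0.4],[0,0,0]],[[-0.5,0,-0.5],[0,0,0]],[[0,0,0],[0,0,0]],[[0,0,0],[0,0,0]]]'

```text
t: 28.1
tool_pos: [0.4343, 0.3604, 0.169]
tcp_rot: [0.301, 0.874, -0.124, 0.361]
contact_force: [-0.5, -0.4, 0.7]
gripper_width: 0.0911
finger_force: 0.0
```

```bash
python3 - <<'E'
from h import *
a,_=grab('wrist','w5');b,_=grab('scene','s5')
cv2.imwrite('pics/m5.png',np.hstack([cv2.resize(a,(480,300)),cv2.resize(b[130:260,220:360],(320,300))]))
w=world('w5').reshape(-1,3); n=w[np.hypot(w[:,0]-.503,w[:,1]-.307)<.055]
p=n[(n[:,2]>.037)&(n[:,2]<.055)]; print(len(p),cv2.minAreaRect((p[:,:2]*1000).astype(np.float32)),np.percentile(p[:,2],[5,50,95]))
c=w[np.hypot(w[:,0]-.503,w[:,1]-.307)<.02]; print('inside z',np.percentile(c[:,2],[5,50,95]))
E
```

```text
1670 ((501.9842834472656, 308.4808349609375), (60.022979736328125, 60.612335205078125), 51.722557067871094) [0.03770152 0.04279438 0.04588646]Traceback (most recent call last):
  File "<stdin>", line 6, in <module>
    return _quantile_unchecked(
        a, q, axis, out, overwrite_input, method, keepdims, weights)
    return _ureduce(a,
                    func=_quantile_ureduce_func,
    ...<5 lines>...
                    overwrite_input=overwrite_input,
                    method=method)
    r = func(a, **kwargs)
    result = _quantile(arr,
                       quantiles=q,
    ...<2 lines>...
                       out=out,
                       weights=wgt)
    slices_having_nans = np.isnan(arr[-1, ...])
                                  ~~~^^^^^^^^^
IndexError: index -1 is out of bounds for axis 0 with size 0
```

View pics/m5.png

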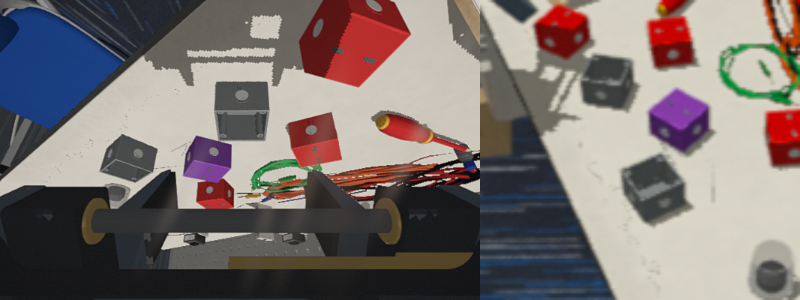

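```bash
python3 - <<'E'
from h import *
grab('top','t6')
for f in ('t6','s5','w5'):
    w=world(f).reshape(-1,3); c=w[np.hypot(w[:,0]-.502,w[:,1]-.3085)<.026]
    print(f,len(c),np.percentile(c[:,2],[5,25,50,75,95]).round(3) if len(c) else '')
w=world('t6').reshape(-1,3)
for n,q in dict(open=(.487,.087),cap=(.558,-.086),lid=(.554,-.309)).items():
  for f in('top1','t6'):
    w=world(f).reshape(-1,3); c=w[(np.hypot(w[:,0]-q[0],w[:,1]-q[1])<.06)&(w[:,2]>.015)&(w[:,2]<.06)]; print(n,f,c.mean(0).round(3))
o=env.get_obs(); print(o['t'],o['contact_force'])
E
```

```text
t6 247 [-0.001  0.001  0.002  0.004  0.015]
s5 110 [-0.765 -0.761 -0.756  0.014  0.041]
w5 23 [0.004 0.005 0.005 0.005 0.041]
open top1 [0.485 0.092 0.038]
open t6 [0.485 0.092 0.038]
cap top1 [ 0.557 -0.084  0.03 ]
cap t6 [ 0.556 -0.084  0.03 ]
lid top1 [ 0.552 -0.312  0.038]
lid t6 [ 0.552 -0.312  0.038]
28.25 [-0.64639938 -0.13568203 -0.33692791]
```

The top camera reads the inside floor at about 2 mm and the rim at about 43 mm, so the box is mouth-up. The three bystanders haven't moved and the arm is clear.

```bash
python3 -c "
from rig import env
print(env.finish_job())"
```

```text
the job is handed in; nothing more can be done
None
```

The grey box now rests on its back plate with the mouth up, about 30 mm from where it started. I released it and handed the job in at about 28 s; the other three had not moved, but no verdict was returned.

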